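# Wipe the length gauge clean and hold its stop arm at the mark

### The arm

A 7-joint arm with a two-finger parallel gripper is mounted at the origin on a cart in front of the work surface, level with it; the furniture and walls round the work are solid. World frame = base frame: x ahead of the robot, y to its left, z up, the work surface at z = 0. Lengths are in m, angles in rad, forces in N, time in s.
With the tool pointing down it reaches from about 0.4 to 0.85 m from the base axis. Payload 4.5 kg.
Tool frame: the origin (TCP) lies on the centre line of the jaws, within the pads' length; the fingertips stand 14 mm ahead of it and the grasp point (between the pads) lies 5 mm behind it; z points along the fingers, y is the line along which they close (so a half turn about z gives the same grasp; the last joint's range is limited). The gripper opens to 85 mm and grips with 20 to 120 N. Pads are 22 mm wide; open, the fingers measure 114 mm over their backs; the gripper's body (76 mm by 85 mm) begins 54 mm behind the grasp point. The pads swing forward as they close: fully open they stand 13 mm farther back than shut.
Start: joints at [1.314, 0.689, -0.195, 1.565, 0.157, 0.902, -0.215], TCP at [0.179, -0.599, 0.245] pointing down, gripper open.
Joint ranges: [-3.01, 3.01], [-0.46, 2.08], [-1.47, 1.51], [0.13, 2.56], [-1, 4.14], [0.04, 2.09], [-2.66, 2.66]. Speed limits (rad/s): [2.57, 2.57, 3.14, 3.14, 3.14, 3.14, 3.14].

### API

Orientations are given as a unit quaternion [x, y, z, w].
In Python, from cell import ctrl, viewer, close_job gives the robot as it stands.
- The arm moves only by the shell command python3 -m pendant 'ROWS' [OPENING] [FORCE]. ROWS is JSON, a list of rows, each an object of numbers: "dx", "dy", "dz": the shift along the tool's x, y, z in units of 50 mm (1.0 is 50 mm); "roll": the turn about the tool's z in units of 5 degrees (1.0 is 5 degrees). In form: [{"dx": .., "dy": .., "dz": .., "roll": ..}, ...]. A call has 1 to 20 rows; each row is the pose to reach, as a shift and turn from the pose commanded when the call began, along the tool's axes at that moment; what a row does not reach only later rows make up. A row lasts 1/10 s, in which the tool goes at most 50 mm and 8.59 degrees, less where a joint would pass 70% of its speed; a pose out of reach is approached as far as the arm can. A call with a gripper value outside its range is refused whole. OPENING is the gripper's target within -1 to 1 (fully open at 1, half-way at 0, shut at -1), set as the call begins (- or left out, the last holds). The fingers move at their own pace and stop on an object; FORCE is the grip in N (left out, the last holds). Time passes only in rows, so rows that repeat a pose let the fingers close. It gives the time, the measured TCP pose, the force, the opening and the grip force at its end, in the units of the state.
- ctrl.get_obs(): the state, without advancing time (a new reading comes with each control period).
- viewer.read_camera(name): name is "side" or "top"; returns the picture (480x640x3 uint8, blue, green, red); there is no depth.
- viewer.camera_model(name): a dict with "fov_y" (degrees; the focal length in pixels is half the picture's height over the tangent of half this angle, whatever the lens; pixels are square), "cx", "cy" (the principal point, pixels), "xyz" and "orientation" of the camera in the world. Camera axes: x right, y down, z forward; pixel columns grow to the right and rows downward; lengths in m; the calibration is good to about 2 mm. A picture is of the moment at which its call begins. camera_model takes no time and is no camera call.
- close_job(): hands the job in; it is judged then, once.
The state is a dict: "clock": time; "joint_positions": joint angles; "joint_vel": joint speeds; "joint_torque": joint torques, N m; "eef_pos": TCP position; "tool_rot": TCP orientation; "force": force on the tool from outside, world axes, zero at the start; "ft_torque": the same for the moment, N m; "gripper_width": finger opening in m; "gripper_force": force on a finger pad.
Only numpy, scipy, OpenCV 4.12 (cv2) and the standard library are available. Lean on these libraries where they do the work, as an engineer would, in place of code of your own. Each camera call takes 0.05 s, during which the arm holds its last target. There are 200 camera calls.

### The job

Wipe the three loose saw chips off the plate of the length gauge onto the bench with the scraper block (not with the gripper), and lay the block back on the bench beside the gauge. Then squeeze the head of the gauge's telescoping stop arm so that its lock button is pressed in, draw the arm out until its pointer stands at the line of the index plate on the scale, and finish while still holding it there with the button in: a spring pulls it back. Leave the other things on the bench where they are.

Things in the scene. Friction and masses are not known exactly. Their poses are not given: they have to be found in the camera images.
- gauge: the length gauge, fixed to the bench: dark steel plate 170 (x) x 320 (y) x 16 mm. Origin: centre of its underside. At y +25 to +160 mm a grey square sleeve runs over x +50 to +80, top at z 69; the stop arm slides out of it towards -y. Below the arm's path stands a guide rail, x +52 to +61, y -6 to -155, top at z 28. A flat scale with lines every 10 mm lies at x +21 to +37, y +10 to -135.
- wipe_area (a point): on the top of the gauge's plate (16 mm above the bench), middle of its bare part where the chips lie, 100 (x) x 320 (y) mm: x -50 to +50 mm, y -160 to +160 mm from this point, axes as the gauge's. Its front edge (-x) and both ends (+y and -y) are open edges of the plate; the scale begins 56 mm, the index plate 54 mm from it at +x, the stop arm's button 75 mm
- pointer_tip (a point): tip of the thin pointer at the foot of the stop arm's head, 20 mm above the bench, over the scale; axes as the gauge's
- head_grip (a point): where to squeeze the stop arm's head, 60 mm above the bench. The head: grey block 36 (x) x 42 (y) mm, 34 to 80 mm above the bench. From this point its back face lies at +21 mm in x, its front face at -15, the button's face at -22 (43 mm over both; 37 with the button in). Squeeze along x, draw along -y (axes as the gauge's). Travel: 135 mm from home.
- stop_arm: the sliding arm: steel bar with the head at its end. Slides only along the gauge's y axis; at the start it is home (fully in) and locked. With the button in it slides out towards -y against a spring of 2 to 4 N; let go, it runs home and locks. Origin: below the middle of the head, at the gauge's underside; axes as the gauge's
- lock_button (a joint): lock button, a black ribbed pad 28 (y) x 22 mm, in the front face of the head (the -x side of the gauge), centre 60 mm above the bench. 0 = out (locked), 0.006 m = fully in; the arm is free from about 0.004 m. Its spring takes 3 to 7 N
- index_plate: small dark steel plate, 18 (x) x 14 (y) x 1.5 mm, fixed on the scale at the mark to set; a 2 mm white line runs across its middle along x. Origin: centre of its underside, on the line; axes as the gauge's. The pointer stands at the mark when its tip has the same y as this in the gauge's frame
- scraper_grip (a point): middle of the wooden grip of the scraper block, 38 mm above the block's underside. The block: steel foot 90 (x) x 22 (y) x 14 mm, wooden grip above it 70 (x) x 26 (y), top 55 mm above the underside. It stands upright on the bench, x along its length: take it across its 26 mm (along y), push chips with its long side. 0.2 kg
- chip_0_mid (a point): middle of a loose curled steel chip, about 26 x 17 mm and 7 mm thick, lying on the gauge's plate, 3.5 mm above its underside
- chip_1_mid (a point): middle of a loose curled steel chip, about 26 x 17 mm and 7 mm thick, lying on the gauge's plate, 3.5 mm above its underside
- chip_2_mid (a point): middle of a loose curled steel chip, about 26 x 17 mm and 7 mm thick, lying on the gauge's plate, 3.5 mm above its underside
- paste_tin: tin with a red lid, 69 mm across, 50 mm high; a bystander. Origin: centre of its underside
- coupling_small: brown pipe coupling, 47 mm across, 50 mm high; a bystander. Origin: centre of its underside
- spanner_13: small spanner, 27 x 169 x 8 mm, lying flat; a bystander. Origin: centre of its underside
- scraper: the scraper block as a whole (see scraper_grip). Origin: centre of its underside
Mind the look-alikes: they are no part of the job. There is more than one size of the scraper; the job needs the larger.

How it is judged:
By the outcome, as a careful person would: the job done as asked, in the order asked, and still so for the second after the job is handed in, while the arm keeps its last pose, push and grip.
It also fails if it takes over 64 s, if anything falls off the work surface, if the arm or the gripper's body presses on something with over 40 N, if the wrist force passes 120 N, or if a joint passes its speed limit or range.

## Working session

There is one attempt and no reset: what is moved stays moved. The work goes in short steps, Python scripts to look and compute and a shell command to move; the robot and the scene stay as the last step left them, time stands still between calls to the robot, and variables do not carry over. Pictures are saved under pics/ and viewed, at most 10 in all, crops included, and the job is handed in when it is done.

```bash
mkdir -p pics; ls
python3 - <<'E'
from cell import ctrl, viewer
import cv2
for n in("top","side"):
    im=viewer.read_camera(n); cv2.imwrite(f"pics/{n}0.png",im); print(n,viewer.camera_model(n))
print(ctrl.get_obs())
E
```

```text
pics
top {'fov_y': 57.47563363739822, 'cx': 319.16034965473875, 'cy': 234.37376371184308, 'xyz': array([ 0.36931126, -0.0063876 ,  1.00803569]), 'orientation': array([ 0.75901308, -0.64170753,  0.07005178, -0.08487244])}
side {'fov_y': 51.78986925147425, 'cx': 318.40003171316926, 'cy': 236.63661039965788, 'xyz': array([ 0.41646077, -1.18803836,  0.643292  ]), 'orientation': array([ 0.84492309, -0.04015052,  0.04103267, -0.5317981 ])}
{'clock': 0.1, 'joint_positions': array([ 1.31377664,  0.68988273, -0.19450412,  1.56622112,  0.15733698,
        0.90250236, -0.2151236 ]), 'joint_vel': array([-0.00155216, -0.00133072, -0.0018617 , -0.00218285,  0.00060579,
        0.00045388, -0.00019475]), 'joint_torque': array([-3.11910066e-03, -5.40600157e+01, -1.27120849e+00, -1.58983487e+01,
        9.41920647e-03,  4.39992335e-03,  6.74468097e-06]), 'eef_pos': array([ 0.17899648, -0.59825027,  0.24457972]), 'tool_rot': array([ 9.89441859e-01,  1.44928093e-01, -1.95262628e-04, -7.86341815e-04]), 'force': array([-0.08957466,  0.24140555,  0.18478813]), 'ft_torque': array([0.02417824, 0.03865689, 0.03251317]), 'gripper_force': 0.0, 'gripper_width': 0.0852529509639114}
```

View pics/top0.png

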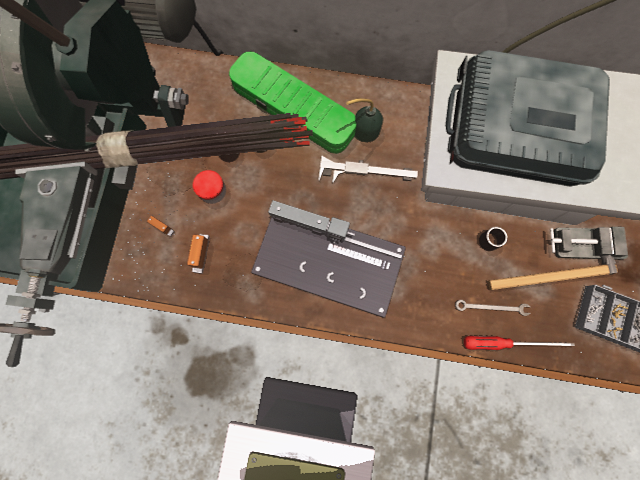

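View pics/side0.png

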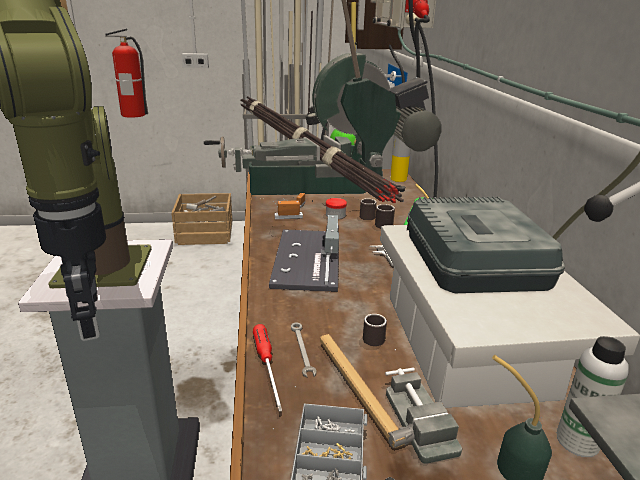

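The top view shows the gauge at about (330,258), with three chips at (303,266), (331,277) and (363,293). The large scraper is at (198,252), with a small look-alike at (161,226). The tin is at (208,184). I'll enlarge the view to get accurate pixel positions.

```bash
cat > h.py <<'E'
import numpy as np, cv2
from scipy.spatial.transform import Rotation as R
from cell import ctrl, viewer
def cast(n,uv,z):
    m=viewer.camera_model(n); f=240/np.tan(np.radians(m["fov_y"])/2)
    d=R.from_quat(m["orientation"]).apply([(uv[0]-m["cx"])/f,(uv[1]-m["cy"])/f,1]); p=m["xyz"]
    return p+d*(z-p[2])/d[2]
def proj(n,p):
    m=viewer.camera_model(n); f=240/np.tan(np.radians(m["fov_y"])/2)
    c=R.from_quat(m["orientation"]).inv().apply(np.asarray(p)-m["xyz"])
    return np.array([m["cx"]+f*c[0]/c[2],m["cy"]+f*c[1]/c[2]])
def crop(n,x0,y0,x1,y1,s,out,im=None):
    im=viewer.read_camera(n) if im is None else im
    cv2.imwrite(out,cv2.resize(im[y0:y1,x0:x1],None,fx=s,fy=s,interpolation=cv2.INTER_CUBIC)); return im
E
python3 - <<'E'
from h import *
im=cv2.imread("pics/top0.png")
crop("top",240,195,420,325,4.4,"pics/c1.png",im)
hsv=cv2.cvtColor(im,cv2.COLOR_BGR2HSV)
# orange wood
m=cv2.inRange(hsv,(5,150,130),(18,255,255)); m[:,:140]=0; m[:,215:]=0; m[:205]=0;m[290:]=0
for c in cv2.findContours(m,0,2)[0]:
    if cv2.contourArea(c)>20: r=cv2.minAreaRect(c); print(r); print([cast("top",p,.055)[:2].round(4) for p in cv2.boxPoints(r)], cast("top",r[0],.055))
E
```

```text
((195.00001525878906, 250.0), (11.374734878540039, 30.594112396240234), 11.309932708740234)
[array([0.4655, 0.3085]), array([0.5337, 0.311 ]), array([0.5328, 0.2853]), array([0.4647, 0.2832])] [0.49890654 0.29697978 0.055     ]
((156.561767578125, 223.4029541015625), (19.787696838378906, 7.592953205108643), 32.47119140625)
[array([0.5447, 0.4203]), array([0.5607, 0.415 ]), array([0.5429, 0.3718]), array([0.5271, 0.3773])] [0.54381808 0.39602907 0.055     ]
```

View pics/c1.png

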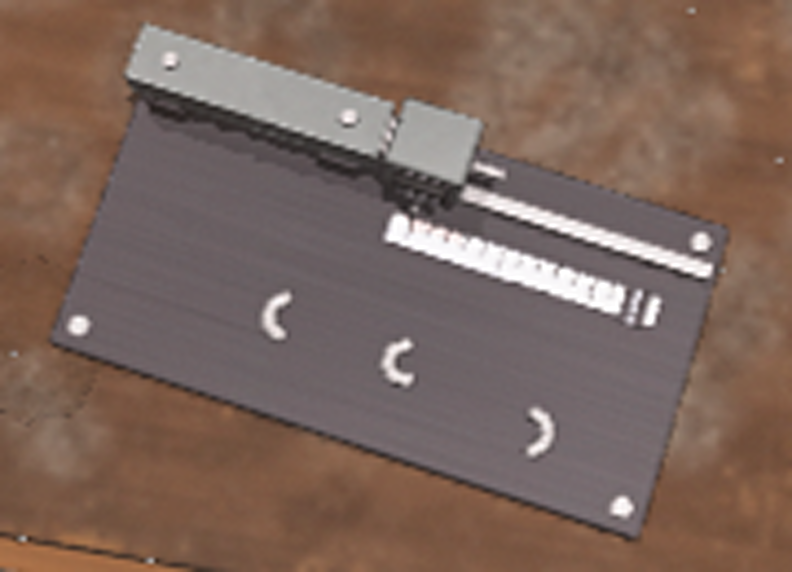

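The crop shows the plate corners at about (52,342), (638,536) and (728,228). The chips are at (278,316), (398,362) and (540,432), the index line at (635,307), and the head top has corners (407,100), (484,122), (463,187) and (385,163).

Run:
```python
from h import *
o=np.array([240,195]);P=lambda c,z:cast("top",o+np.array(c)/4.4-.4,z)
A,B,C=[P(c,.016) for c in((52,342),(638,536),(728,228))]
ctr=(A+C)/2; 
v=A-B; ang=np.arctan2(v[1],v[0])-np.pi/2; w=C-B; print("len",np.linalg.norm(v),np.linalg.norm(w),np.degrees(ang),np.degrees(np.arctan2(w[1],w[0])),"ctr",ctr)
c,s=np.cos(ang),np.sin(ang); G=lambda p:np.array([[c,s],[-s,c]])@(p-ctr)[:2]
for n,q,z in [("chip0",(273,316),.0195),("chip1",(396,362),.0195),("chip2",(544,432),.0195),("index",(635,307),.018),("scale0",(393,228),.017)]+[("head",h,.08) for h in((407,100),(484,122),(463,187),(385,163))]+[("scrlarge",(0,0),.055)]:
    p=P(q,z) if n!="scrlarge" else np.array([.4989,.297,.055]); print(n,p.round(4),"gauge",G(p).round(4))
sd=cv2.imread("pics/side0.png"); crop("side",250,180,400,300,5.3,"pics/c2.png",sd)
```

```text
len 0.3160959983277988 0.16725697875322096 -8.636629954488392 -8.656873701061357 ctr [0.53404705 0.00185117 0.016     ]
chip0 [0.507  0.0599 0.0195] gauge [-0.0354  0.0534]
chip1 [ 0.494  -0.0067  0.0195] gauge [-0.0383 -0.0145]
chip2 [ 0.4712 -0.087   0.0195] gauge [-0.0488 -0.0973]
index [ 0.5431 -0.1243  0.018 ] gauge [ 0.0279 -0.1234]
scale0 [0.5636 0.0062 0.017 ] gauge [0.0286 0.0088]
head [0.6165 0.0091 0.08  ] gauge [0.0804 0.0195]
head [ 0.6117 -0.0305  0.08  ] gauge [ 0.0816 -0.0203]
head [ 0.5773 -0.0253  0.08  ] gauge [ 0.0469 -0.0203]
head [0.5829 0.0146 0.08  ] gauge [0.0464 0.02  ]
scrlarge [0.4989 0.297  0.055 ] gauge [-0.0791  0.2865]
```

View pics/c2.png

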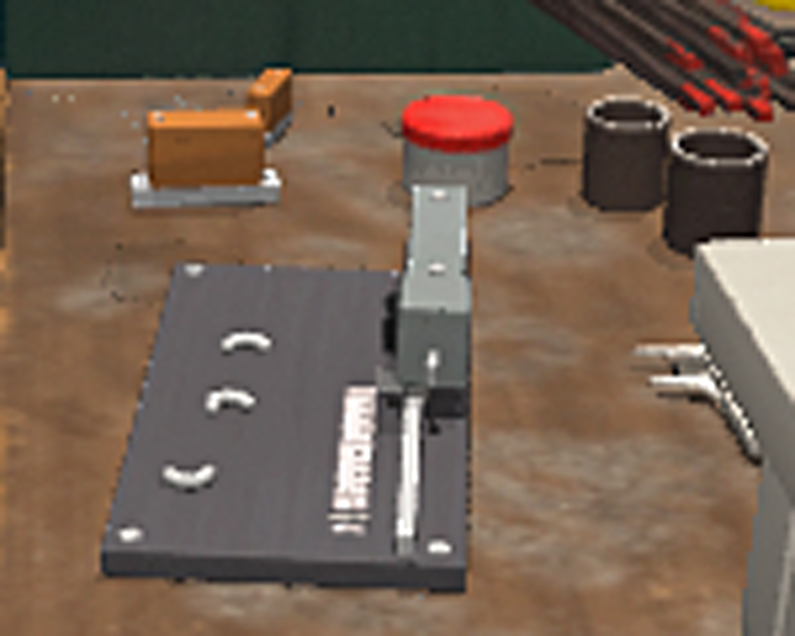

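The side view confirms the layout. The large scraper is near (205,160) in the crop and the small one sits behind it, clear of it. The scale's index plate is at about (350,520). I'll sweep along -y with the block held crosswise, so one pass takes all three chips off the end. First I'll convert the targets into moves.

```bash
cat >> h.py <<'E'
C0=np.array([.534,.0019]); YAW=-8.64
def g2w(x,y):
    t=np.radians(YAW); return C0+np.array([x*np.cos(t)-y*np.sin(t),x*np.sin(t)+y*np.cos(t)])
def w2g(p):
    t=np.radians(YAW); d=np.asarray(p)[:2]-C0; return np.array([d[0]*np.cos(t)+d[1]*np.sin(t),-d[0]*np.sin(t)+d[1]*np.cos(t)])
def state():
    o=ctrl.get_obs(); r=R.from_quat(o["tool_rot"]); x=r.apply([1,0,0]); return o,r,np.degrees(np.arctan2(x[1],x[0]))
def move(*wps):
    "wps: (x,y,z,heading of tool x deg)"
    o,r,a=state(); print("t",o["clock"],"pos",o["eef_pos"].round(4),"head",a.round(2),"gauge",w2g(o["eef_pos"]).round(4),"w",round(o["gripper_width"],4))
    for w in wps:
        d=r.inv().apply(np.array(w[:3])-o["eef_pos"])/.05; print(w,"-> dx dy dz",d.round(2),"roll",round(-(w[3]-a)/5,2))
E
python3 -c "
from h import *
move((.45,-.35,.25,2),(.53,0,.25,2),(.499,.297,.16,2))
print(ctrl.get_obs()['clock'])"
```

```text
t 0.1 pos [ 0.179  -0.5983  0.2446] head 16.67 gauge [-0.2608 -0.6467] w 0.0853
(0.45, -0.35, 0.25, 2) -> dx dy dz [ 6.62 -3.2  -0.1 ] roll 2.93
(0.53, 0, 0.25, 2) -> dx dy dz [10.16 -9.45 -0.09] roll 2.93
(0.499, 0.297, 0.16, 2) -> dx dy dz [ 11.27 -15.31   1.71] roll 2.93
0.1
```

```bash
W='{"dx":6.6,"dy":-3.2,"dz":-0.1,"roll":2.9}'; python3 -m pendant '[{"dx":6.6,"dy":-3.2,"dz":-0.1,"roll":2.9},{"dx":6.6,"dy":-3.2,"dz":-0.1,"roll":2.9},{"dx":6.6,"dy":-3.2,"dz":-0.1,"roll":2.9},{"dx":6.6,"dy":-3.2,"dz":-0.1,"roll":2.9},{"dx":6.6,"dy":-3.2,"dz":-0.1,"roll":2.9},{"dx":6.6,"dy":-3.2,"dz":-0.1,"roll":2.9},{"dx":6.6,"dy":-3.2,"dz":-0.1,"roll":2.9},{"dx":6.6,"dy":-3.2,"dz":-0.1,"roll":2.9},{"dx":6.6,"dy":-3.2,"dz":-0.1,"roll":2.9},{"dx":6.6,"dy":-3.2,"dz":-0.1,"roll":2.9},{"dx":10.2,"dy":-9.4,"dz":-0.1,"roll":2.9},{"dx":10.2,"dy":-9.4,"dz":-0.1,"roll":2.9},{"dx":10.2,"dy":-9.4,"dz":-0.1,"roll":2.9},{"dx":10.2,"dy":-9.4,"dz":-0.1,"roll":2.9},{"dx":10.2,"dy":-9.4,"dz":-0.1,"roll":2.9},{"dx":10.2,"dy":-9.4,"dz":-0.1,"roll":2.9},{"dx":10.2,"dy":-9.4,"dz":-0.1,"roll":2.9},{"dx":10.2,"dy":-9.4,"dz":-0.1,"roll":2.9},{"dx":10.2,"dy":-9.4,"dz":-0.1,"roll":2.9}]' 0.4 40; python3 -c "
from h import *
move((.499,.297,.16,2))"
```

```text
clock: 2.0
eef_pos: [0.5331, -0.0022, 0.2501]
tool_rot: [1.0, 0.02, -0.0, 0.0]
force: [0.2, -0.6, 0.5]
gripper_width: 0.0598
gripper_force: 0.0
t 2.0 pos [ 0.5331 -0.0022  0.2501] head 2.24 gauge [-0.0003 -0.0041] w 0.0598
(0.499, 0.297, 0.16, 2) -> dx dy dz [-0.45 -6.01  1.8 ] roll 0.05
```

```bash
python3 -m pendant '[{"dx":-0.1,"dy":-1,"dz":0.2},{"dx":-0.2,"dy":-2,"dz":0.4},{"dx":-0.3,"dy":-3,"dz":0.6},{"dx":-0.4,"dy":-4,"dz":0.9},{"dx":-0.5,"dy":-5,"dz":1.2},{"dx":-0.6,"dy":-6,"dz":1.8},{"dx":-0.6,"dy":-6,"dz":1.8},{"dx":-0.6,"dy":-6,"dz":1.8},{"dx":-0.6,"dy":-6,"dz":1.8}]'
python3 - <<'E'
from h import *
move((.499,.297,.033,2))
im=crop("side",265,100,345,230,4.6,"pics/c3.png")
t=viewer.read_camera("top")
cv2.imwrite("pics/c3.png",np.hstack([cv2.imread("pics/c3.png"),cv2.resize(t[190:280,150:240],(598,598),interpolation=2)])[:598,:800])
print([proj(n,(.499,.297,z)) for n in("side","top") for z in(.055,.0)])
E
```

```text
t 2.0 pos [ 0.5331 -0.0022  0.2501] head 2.24 gauge [-0.0003 -0.0041] w 0.0598
(0.499, 0.297, 0.033, 2) -> dx dy dz [-0.45 -6.01  4.34] roll 0.05
[array([287.59093107, 201.9684558 ]), array([287.59472862, 217.65147317]), array([195.00072269, 249.95759232]), array([201.57289956, 254.28590875])]invalid input
```

View pics/c3.png

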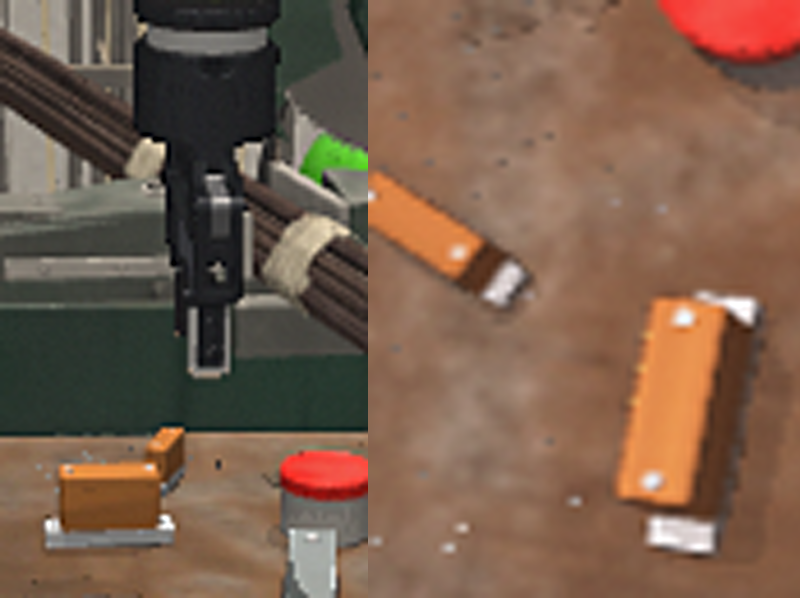

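The move was refused because every row needs all four keys. The view confirms the block's top centre at about (195.5,250), which matches my estimate.

```bash
python3 -m pendant '[{"dx":-0.1,"dy":-1,"dz":0.2,"roll":0},{"dx":-0.2,"dy":-2,"dz":0.4,"roll":0},{"dx":-0.3,"dy":-3,"dz":0.6,"roll":0},{"dx":-0.4,"dy":-4,"dz":0.9,"roll":0},{"dx":-0.5,"dy":-5,"dz":1.2,"roll":0},{"dx":-0.45,"dy":-6,"dz":1.8,"roll":0},{"dx":-0.45,"dy":-6,"dz":1.8,"roll":0},{"dx":-0.45,"dy":-6,"dz":1.8,"roll":0},{"dx":-0.45,"dy":-6,"dz":1.8,"roll":0}]'; python3 -c "
from h import *
move((.499,.297,.033,2))"
```

```text
clock: 3.0
eef_pos: [0.5006, 0.2927, 0.1605]
tool_rot: [1.0, 0.017, 0.0, 0.002]
force: [-0.1, -0.9, 0.5]
gripper_width: 0.0596
gripper_force: 0.0
t 3.0 pos [0.5006 0.2927 0.1605] head 1.91 gauge [-0.0767  0.2825] w 0.0596
(0.499, 0.297, 0.033, 2) -> dx dy dz [-0.03 -0.09  2.55] roll -0.02
```

```bash
python3 -m pendant '[{"dx":0,"dy":0,"dz":0.6,"roll":0},{"dx":0,"dy":0,"dz":1.2,"roll":0},{"dx":0,"dy":0,"dz":1.7,"roll":0},{"dx":0,"dy":0,"dz":2.1,"roll":0},{"dx":0,"dy":0,"dz":2.4,"roll":0},{"dx":0,"dy":0,"dz":2.55,"roll":0},{"dx":0,"dy":0,"dz":2.55,"roll":0},{"dx":0,"dy":0,"dz":2.55,"roll":0}]' && python3 -m pendant '[{"dx":0,"dy":0,"dz":0,"roll":0},{"dx":0,"dy":0,"dz":0,"roll":0},{"dx":0,"dy":0,"dz":0,"roll":0},{"dx":0,"dy":0,"dz":0,"roll":0},{"dx":0,"dy":0,"dz":0,"roll":0},{"dx":0,"dy":0,"dz":0,"roll":0},{"dx":0,"dy":0,"dz":0,"roll":0},{"dx":0,"dy":0,"dz":0,"roll":0}]' -0.9 50
```

```text
clock: 3.8
eef_pos: [0.5, 0.2963, 0.0336]
tool_rot: [1.0, 0.018, 0.001, -0.0]
force: [-0.2, -0.2, 1.0]
gripper_width: 0.0598
gripper_force: 0.0
clock: 4.6
eef_pos: [0.4997, 0.2973, 0.0337]
tool_rot: [1.0, 0.019, 0.001, -0.001]
force: [-1.3, 0.7, 5.7]
gripper_width: 0.0251
gripper_force: 50.1
```

```bash
python3 -m pendant '[{"dx":0,"dy":0,"dz":-0.3,"roll":0},{"dx":0,"dy":0,"dz":-0.9,"roll":0},{"dx":0,"dy":0,"dz":-1.5,"roll":0},{"dx":0,"dy":0,"dz":-1.9,"roll":0},{"dx":0,"dy":0,"dz":-2,"roll":0},{"dx":0,"dy":0,"dz":-2,"roll":0},{"dx":0,"dy":0,"dz":-2,"roll":0}]'; python3 -c "
from h import *
a,b=g2w(-.04,.105),g2w(-.04,-.175)
move((*a,.12,YAW),(*a,.0505,YAW),(*b,.0505,YAW))"
```

```text
clock: 5.3
eef_pos: [0.4984, 0.2962, 0.1319]
tool_rot: [1.0, 0.019, -0.001, 0.001]
force: [-1.3, 0.5, -1.4]
gripper_width: 0.0255
gripper_force: 49.3
t 5.3 pos [0.4984 0.2962 0.1319] head 2.17 gauge [-0.0794  0.2856] w 0.0255
(np.float64(0.510227617068163), np.float64(0.11171745676231125), 0.12, -8.64) -> dx dy dz [0.1  3.69 0.24] roll 2.16
(np.float64(0.510227617068163), np.float64(0.11171745676231125), 0.0505, -8.64) -> dx dy dz [0.1  3.69 1.63] roll 2.16
(np.float64(0.468164452114351), np.float64(-0.16510503176430463), 0.0505, -8.64) -> dx dy dz [-0.95  9.19  1.64] roll 2.16
```

```bash
python3 -m pendant '[{"dx":0,"dy":0.7,"dz":0.2,"roll":0.5},{"dx":0,"dy":1.5,"dz":0.2,"roll":1},{"dx":0.1,"dy":2.3,"dz":0.2,"roll":1.6},{"dx":0.1,"dy":3,"dz":0.2,"roll":2.1},{"dx":0.1,"dy":3.5,"dz":0.2,"roll":2.15},{"dx":0.1,"dy":3.7,"dz":0.2,"roll":2.15},{"dx":0.1,"dy":3.7,"dz":0.7,"roll":2.15},{"dx":0.1,"dy":3.7,"dz":1.1,"roll":2.15},{"dx":0.1,"dy":3.7,"dz":1.3,"roll":2.15},{"dx":0.1,"dy":3.7,"dz":1.45,"roll":2.15},{"dx":0.1,"dy":3.7,"dz":1.45,"roll":2.15},{"dx":0.1,"dy":3.7,"dz":1.45,"roll":2.15},{"dx":0.1,"dy":3.7,"dz":1.45,"roll":2.15}]'; python3 -c "
from h import *
a,b=g2w(-.04,.105),g2w(-.04,-.175)
move((*a,.0505,YAW),(*b,.0505,YAW))
crop('side',240,150,400,300,4,'pics/c4.png')"
```

```text
clock: 6.6
eef_pos: [0.5117, 0.1122, 0.0609]
tool_rot: [0.997, -0.075, 0.001, -0.0]
force: [0.9, 0.0, -1.9]
gripper_width: 0.0256
gripper_force: 49.6
t 6.6 pos [0.5117 0.1122 0.0609] head -8.58 gauge [-0.0386  0.1057] w 0.0256
(np.float64(0.510227617068163), np.float64(0.11171745676231125), 0.0505, -8.64) -> dx dy dz [-0.03  0.01  0.21] roll 0.01
(np.float64(0.468164452114351), np.float64(-0.16510503176430463), 0.0505, -8.64) -> dx dy dz [-0.03  5.61  0.21] roll 0.01
```

View pics/c4.png

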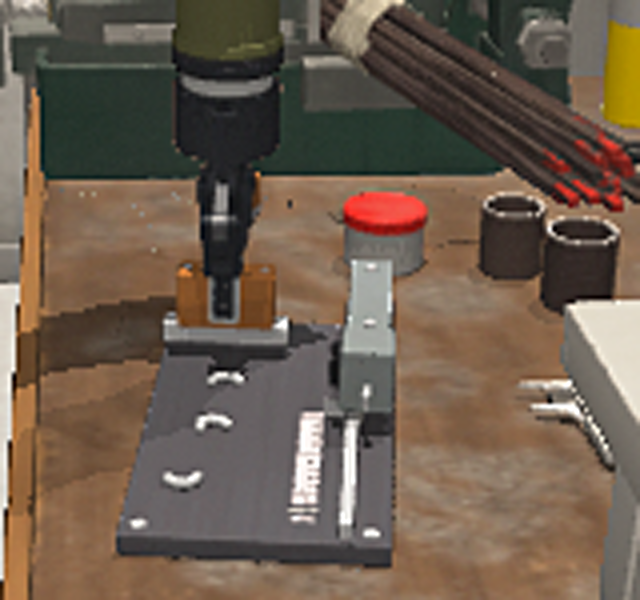

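The block is held upright over the +y end of the plate. All three chips lie ahead of it at (226,377), (212,422) and (182,480) in the crop.

```bash
python3 -m pendant '[{"dx":-0.03,"dy":0,"dz":0.12,"roll":0},{"dx":-0.03,"dy":0,"dz":0.21,"roll":0},{"dx":-0.03,"dy":0,"dz":0.21,"roll":0},{"dx":-0.03,"dy":0.15,"dz":0.21,"roll":0},{"dx":-0.03,"dy":0.3,"dz":0.21,"roll":0},{"dx":-0.03,"dy":0.5,"dz":0.21,"roll":0},{"dx":-0.03,"dy":0.7,"dz":0.21,"roll":0},{"dx":-0.03,"dy":0.9,"dz":0.21,"roll":0},{"dx":-0.03,"dy":1.1,"dz":0.21,"roll":0},{"dx":-0.03,"dy":1.3,"dz":0.21,"roll":0},{"dx":-0.03,"dy":1.5,"dz":0.21,"roll":0},{"dx":-0.03,"dy":1.7,"dz":0.21,"roll":0},{"dx":-0.03,"dy":1.9,"dz":0.21,"roll":0},{"dx":-0.03,"dy":2.1,"dz":0.21,"roll":0},{"dx":-0.03,"dy":2.3,"dz":0.21,"roll":0},{"dx":-0.03,"dy":2.5,"dz":0.21,"roll":0},{"dx":-0.03,"dy":2.7,"dz":0.21,"roll":0},{"dx":-0.03,"dy":2.9,"dz":0.21,"roll":0},{"dx":-0.03,"dy":3.1,"dz":0.21,"roll":0},{"dx":-0.03,"dy":3.2,"dz":0.21,"roll":0}]'; python3 -c "
from h import *
b=g2w(-.04,-.175)
move((*b,.0505,YAW))
crop('side',240,150,400,300,4,'pics/c5.png')"
```

```text
clock: 8.65
eef_pos: [0.4855, -0.0475, 0.0498]
tool_rot: [0.997, -0.076, -0.0, 0.0]
force: [0.8, 0.2, -2.5]
gripper_width: 0.0257
gripper_force: 49.8
t 8.65 pos [ 0.4855 -0.0475  0.0498] head -8.67 gauge [-0.0405 -0.0562] w 0.0257
(np.float64(0.468164452114351), np.float64(-0.16510503176430463), 0.0505, -8.64) -> dx dy dz [ 0.01  2.38 -0.01] roll -0.01
```

View pics/c5.png

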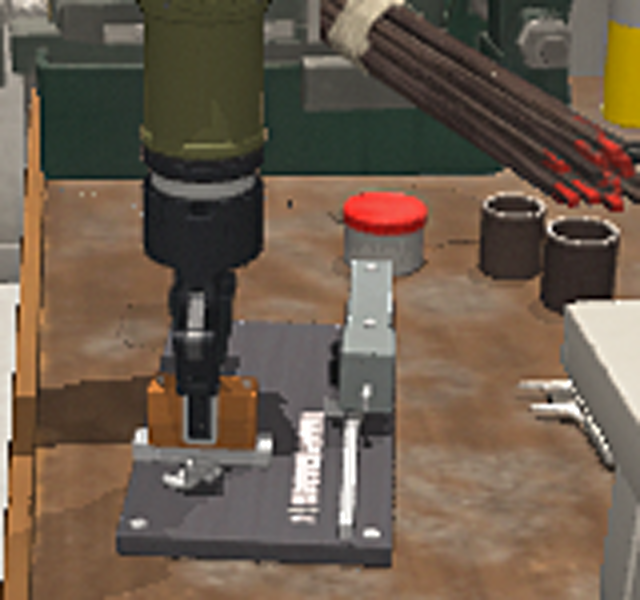

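The three chips are bunched ahead of the block's face at (195,475) in the crop. I'll carry on over the -y edge.

```bash
python3 -m pendant '[{"dx":0,"dy":0.1,"dz":-0.03,"roll":0},{"dx":0,"dy":0.25,"dz":-0.03,"roll":0},{"dx":0,"dy":0.4,"dz":-0.03,"roll":0},{"dx":0,"dy":0.55,"dz":-0.03,"roll":0},{"dx":0,"dy":0.7,"dz":-0.03,"roll":0},{"dx":0,"dy":0.85,"dz":-0.03,"roll":0},{"dx":0,"dy":1,"dz":-0.03,"roll":0},{"dx":0,"dy":1.15,"dz":-0.03,"roll":0},{"dx":0,"dy":1.3,"dz":-0.03,"roll":0},{"dx":0,"dy":1.45,"dz":-0.03,"roll":0},{"dx":0,"dy":1.6,"dz":-0.03,"roll":0},{"dx":0,"dy":1.75,"dz":-0.03,"roll":0},{"dx":0,"dy":1.9,"dz":-0.03,"roll":0},{"dx":0,"dy":2.05,"dz":-0.03,"roll":0},{"dx":0,"dy":2.2,"dz":-0.03,"roll":0},{"dx":0,"dy":2.35,"dz":-0.03,"roll":0},{"dx":0,"dy":2.5,"dz":-0.03,"roll":0},{"dx":0,"dy":2.5,"dz":-0.03,"roll":0},{"dx":0,"dy":2.5,"dz":-0.03,"roll":0},{"dx":0,"dy":2.5,"dz":-0.03,"roll":0}]' && python3 -m pendant '[{"dx":0,"dy":0,"dz":-0.5,"roll":0},{"dx":0,"dy":0,"dz":-1.2,"roll":0},{"dx":0,"dy":0,"dz":-1.7,"roll":0},{"dx":0,"dy":0,"dz":-1.7,"roll":0},{"dx":0,"dy":0,"dz":-1.7,"roll":0}]'; python3 -c "
from h import *
a=g2w(-.04,.25);print(cast('top',(0,0),0)[:2])
move((*a,.13,YAW),(*a,.036,YAW))
crop('side',240,180,400,330,4,'pics/c6.png')"
```

```text
clock: 10.7
eef_pos: [0.4673, -0.1691, 0.0513]
tool_rot: [0.997, -0.075, 0.0, -0.0]
force: [0.7, -0.5, -2.2]
gripper_width: 0.0255
gripper_force: 49.8
clock: 11.2
eef_pos: [0.4673, -0.1692, 0.1364]
tool_rot: [0.997, -0.075, 0.0, 0.0]
force: [0.6, 0.1, -1.9]
gripper_width: 0.0253
gripper_force: 49.9
[1.08589139 0.98746165]
t 11.2 pos [ 0.4673 -0.1692  0.1364] head -8.55 gauge [-0.0403 -0.1792] w 0.0253
(np.float64(0.5320103274906727), np.float64(0.2550719597493088), 0.13, -8.64) -> dx dy dz [ 0.02 -8.58  0.13] roll 0.02
(np.float64(0.5320103274906727), np.float64(0.2550719597493088), 0.036, -8.64) -> dx dy dz [ 0.02 -8.58  2.01] roll 0.02
```

View pics/c6.png

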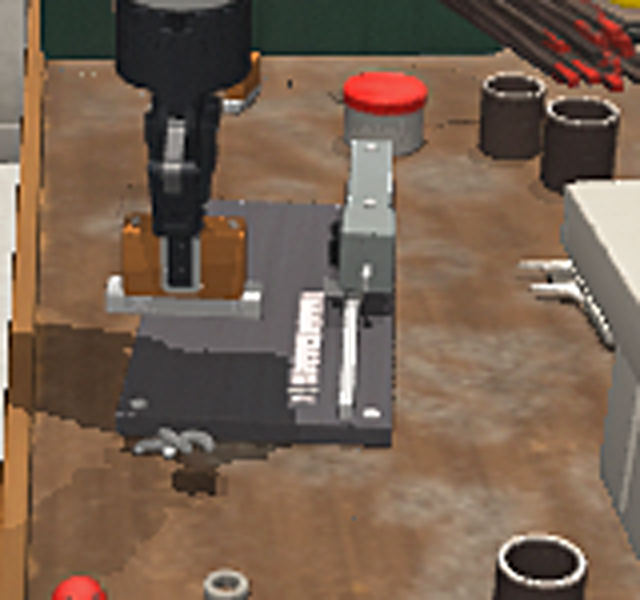

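All three chips are now on the bench just off the -y end, around (140-210,440) in the crop, and the plate is clear. Next I'll lay the block back on the +y side.

```bash
python3 -m pendant '[{"dx":-0.1,"dy":-0.6,"dz":0,"roll":0},{"dx":-0.2,"dy":-1.4,"dz":0,"roll":0},{"dx":-0.3,"dy":-2.3,"dz":0,"roll":0},{"dx":-0.4,"dy":-3.2,"dz":0,"roll":0},{"dx":-0.4,"dy":-4.1,"dz":0,"roll":0},{"dx":-0.4,"dy":-5,"dz":0,"roll":0},{"dx":-0.4,"dy":-5.9,"dz":0,"roll":0},{"dx":-0.4,"dy":-6.8,"dz":0,"roll":0},{"dx":-0.4,"dy":-7.6,"dz":0,"roll":0},{"dx":-0.4,"dy":-8.2,"dz":0.3,"roll":0},{"dx":-0.4,"dy":-8.6,"dz":0.8,"roll":0},{"dx":-0.4,"dy":-8.6,"dz":1.3,"roll":0},{"dx":-0.4,"dy":-8.6,"dz":1.7,"roll":0},{"dx":-0.4,"dy":-8.6,"dz":1.9,"roll":0},{"dx":-0.4,"dy":-8.6,"dz":1.9,"roll":0},{"dx":-0.4,"dy":-8.6,"dz":1.95,"roll":0},{"dx":-0.4,"dy":-8.6,"dz":2,"roll":0},{"dx":-0.4,"dy":-8.6,"dz":2.03,"roll":0},{"dx":-0.4,"dy":-8.6,"dz":2.03,"roll":0}]'
```

```text
clock: 13.15
eef_pos: [0.5119, 0.2586, 0.0352]
tool_rot: [0.997, -0.075, 0.0, -0.0]
force: [0.4, -0.5, -1.8]
gripper_width: 0.0256
gripper_force: 49.9
```

```bash
python3 -m pendant '[{"dx":0,"dy":0,"dz":0.02,"roll":0},{"dx":0,"dy":0,"dz":0.04,"roll":0},{"dx":0,"dy":0,"dz":0.04,"roll":0}]' && python3 -m pendant '[{"dx":0,"dy":0,"dz":0,"roll":0},{"dx":0,"dy":0,"dz":0,"roll":0},{"dx":0,"dy":0,"dz":0,"roll":0},{"dx":0,"dy":0,"dz":0,"roll":0},{"dx":0,"dy":0,"dz":0,"roll":0},{"dx":0,"dy":0,"dz":-0.4,"roll":0},{"dx":0,"dy":0,"dz":-1.2,"roll":0},{"dx":0,"dy":0,"dz":-2.2,"roll":0},{"dx":0,"dy":0,"dz":-3.2,"roll":0},{"dx":0,"dy":0,"dz":-3.6,"roll":0},{"dx":0,"dy":0,"dz":-3.6,"roll":0}]' 0.3; python3 -c "
from h import *
a=g2w(.061,0);b=g2w(.061,.06)
for h in(YAW-90,YAW+90): move((*a,.2,h),(*a,.055,h))
print(ctrl.get_obs()['joint_positions'].round(2))
crop('top',130,180,430,340,2.6,'pics/c7.png')"
```

```text
clock: 13.45
eef_pos: [0.5119, 0.2586, 0.0336]
tool_rot: [0.997, -0.075, 0.0, -0.0]
force: [-1.3, -0.6, 4.2]
gripper_width: 0.0253
gripper_force: 50.7
clock: 14.55
eef_pos: [0.5136, 0.2596, 0.2165]
tool_rot: [0.997, -0.075, 0.003, -0.002]
force: [-0.4, -0.0, -0.3]
gripper_width: 0.0555
gripper_force: 0.0
t 14.55 pos [0.5136 0.2596 0.2165] head -8.61 gauge [-0.0588  0.2517] w 0.0555
(np.float64(0.5943077564290128), np.float64(-0.007263760936366181), 0.2, -98.64) -> dx dy dz [2.39 5.04 0.32] roll 18.01
(np.float64(0.5943077564290128), np.float64(-0.007263760936366181), 0.055, -98.64) -> dx dy dz [2.37 5.05 3.22] roll 18.01
t 14.55 pos [0.5136 0.2596 0.2165] head -8.61 gauge [-0.0588  0.2517] w 0.0555
(np.float64(0.5943077564290128), np.float64(-0.007263760936366181), 0.2, 81.36) -> dx dy dz [2.39 5.04 0.32] roll -17.99
(np.float64(0.5943077564290128), np.float64(-0.007263760936366181), 0.055, 81.36) -> dx dy dz [2.37 5.05 3.22] roll -17.99
[-0.55  0.65  0.01  1.76 -0.01  0.72 -2.26]
```

View pics/c7.png

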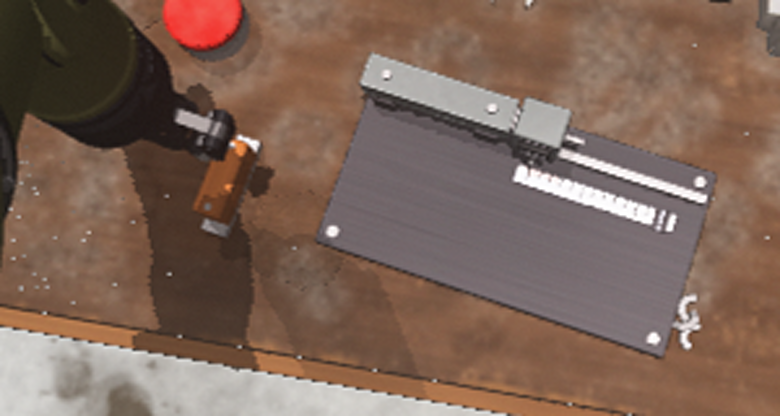

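The plate is bare, the three chips lie off its end at about (688,320) in the crop, and the block stands at (228,190) beside the gauge. Now I'll turn and go above the head.

```bash
python3 -m pendant '[{"dx":0.2,"dy":0.4,"dz":0.3,"roll":-1.5},{"dx":0.4,"dy":0.8,"dz":0.3,"roll":-3},{"dx":0.6,"dy":1.2,"dz":0.3,"roll":-4.5},{"dx":0.8,"dy":1.6,"dz":0.3,"roll":-6},{"dx":1,"dy":2,"dz":0.3,"roll":-7.5},{"dx":1.2,"dy":2.4,"dz":0.3,"roll":-9},{"dx":1.4,"dy":2.8,"dz":0.3,"roll":-10.5},{"dx":1.6,"dy":3.3,"dz":0.3,"roll":-12},{"dx":1.8,"dy":3.8,"dz":0.3,"roll":-13.5},{"dx":2,"dy":4.2,"dz":0.3,"roll":-15},{"dx":2.2,"dy":4.6,"dz":0.3,"roll":-16.5},{"dx":2.4,"dy":5,"dz":0.3,"roll":-18},{"dx":2.4,"dy":5.05,"dz":0.3,"roll":-18},{"dx":2.4,"dy":5.05,"dz":0.3,"roll":-18},{"dx":2.4,"dy":5.05,"dz":0.3,"roll":-18},{"dx":2.4,"dy":5.05,"dz":0.3,"roll":-18}]' 0.7; python3 -c "
from h import *
a=g2w(.0635,0)
move((*a,.055,YAW+90))
print(ctrl.get_obs()['joint_positions'].round(2))"
```

```text
clock: 16.2
eef_pos: [0.5921, -0.0071, 0.1976]
tool_rot: [0.758, 0.653, 0.0, -0.001]
force: [0.7, -0.2, 0.1]
gripper_width: 0.0724
gripper_force: 0.0
t 16.2 pos [ 0.5921 -0.0071  0.1976] head 81.51 gauge [ 0.0588 -0.0002] w 0.0724
(np.float64(0.5967793857908575), np.float64(-0.0076393249091680744), 0.055, 81.36) -> dx dy dz [0.   0.1  2.85] roll 0.03
[ 0.22  0.74 -0.5   1.71  0.46  0.81 -0.64]
```

```bash
python3 -m pendant '[{"dx":0,"dy":0.1,"dz":0.5,"roll":0},{"dx":0,"dy":0.1,"dz":1.1,"roll":0},{"dx":0,"dy":0.1,"dz":1.7,"roll":0},{"dx":0,"dy":0.1,"dz":2.2,"roll":0},{"dx":0,"dy":0.1,"dz":2.6,"roll":0},{"dx":0,"dy":0.1,"dz":2.85,"roll":0},{"dx":0,"dy":0.1,"dz":2.85,"roll":0},{"dx":0,"dy":0.1,"dz":2.85,"roll":0},{"dx":0,"dy":0.1,"dz":2.85,"roll":0}]' && python3 -m pendant '[{"dx":0,"dy":0,"dz":0,"roll":0},{"dx":0,"dy":0,"dz":0,"roll":0},{"dx":0,"dy":0,"dz":0,"roll":0},{"dx":0,"dy":0,"dz":0,"roll":0},{"dx":0,"dy":0,"dz":0,"roll":0},{"dx":0,"dy":0,"dz":0,"roll":0},{"dx":0,"dy":0,"dz":0,"roll":0},{"dx":0,"dy":0,"dz":0,"roll":0},{"dx":0,"dy":0,"dz":0,"roll":0}]' -0.6 40
```

```text
clock: 17.1
eef_pos: [0.5984, -0.0094, 0.0565]
tool_rot: [0.758, 0.652, 0.001, 0.001]
force: [-0.2, 0.1, -0.4]
gripper_width: 0.0726
gripper_force: 0.0
clock: 18.0
eef_pos: [0.5983, -0.01, 0.0563]
tool_rot: [0.758, 0.652, 0.0, 0.001]
force: [1.8, -0.2, 6.4]
gripper_width: 0.0354
gripper_force: 45.2
```

The width of 35 mm means the button is in. I'll draw the arm out 100 mm first, then measure.

```bash
python3 -m pendant '[{"dx":-0.1,"dy":0,"dz":0,"roll":0},{"dx":-0.2,"dy":0,"dz":0,"roll":0},{"dx":-0.35,"dy":0,"dz":0,"roll":0},{"dx":-0.5,"dy":0,"dz":0,"roll":0},{"dx":-0.65,"dy":0,"dz":0,"roll":0},{"dx":-0.8,"dy":0,"dz":0,"roll":0},{"dx":-0.95,"dy":0,"dz":0,"roll":0},{"dx":-1.1,"dy":0,"dz":0,"roll":0},{"dx":-1.25,"dy":0,"dz":0,"roll":0},{"dx":-1.4,"dy":0,"dz":0,"roll":0},{"dx":-1.55,"dy":0,"dz":0,"roll":0},{"dx":-1.7,"dy":0,"dz":0,"roll":0},{"dx":-1.85,"dy":0,"dz":0,"roll":0},{"dx":-2,"dy":0,"dz":0,"roll":0},{"dx":-2,"dy":0,"dz":0,"roll":0},{"dx":-2,"dy":0,"dz":0,"roll":0}]'; python3 -c "
from h import *
b=g2w(.0635,-.1234)
move((*b,.0563,YAW+90))
t=viewer.read_camera('top'); cv2.imwrite('pics/t8.png',t); s=viewer.read_camera('side'); cv2.imwrite('pics/s8.png',s)
A=cv2.resize(t[235:285,315:415],(800,400),interpolation=2)
q=proj('side',(.543,-.124,.018)); print(q); x,y=int(q[0])-30,int(q[1])-20
B=cv2.resize(s[y:y+25,x:x+100],(800,200),interpolation=2); print(x,y)
cv2.imwrite('pics/c8.png',np.vstack([A,B]))"
```

```text
clock: 19.6
eef_pos: [0.5831, -0.108, 0.0563]
tool_rot: [0.758, 0.652, 0.001, 0.0]
force: [1.0, 2.5, 7.2]
gripper_width: 0.0357
gripper_force: 45.6
t 19.6 pos [ 0.5831 -0.108   0.0563] head 81.39 gauge [ 0.065  -0.1013] w 0.0357
(np.float64(0.5782415480933562), np.float64(-0.12963895020982666), 0.0563, 81.36) -> dx dy dz [-0.44 -0.03 -0.  ] roll 0.01
[314.56964072 277.48239813]
284 257
```

View pics/c8.png

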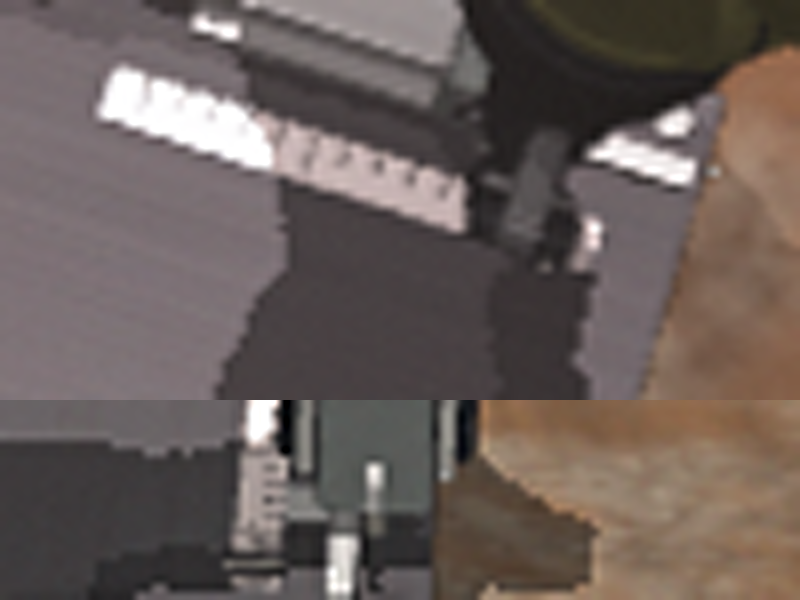

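In the crop the head has come out with the gripper. The scale and the index plate show near (245-285,450-590) in the lower part, and the pointer foot is at about (490,185) in the upper. That was my tenth picture, so from here I'll measure numerically with brightness profiles along the gauge's y.

Run:
```python
from h import *
def prof(f,n,ys,xs,z):
    im=cv2.cvtColor(cv2.imread(f),6)
    uv=np.array([[proj(n,(*g2w(x,y),z)) for y in ys] for x in xs],np.float32)
    return cv2.remap(im,uv[...,0].copy(),uv[...,1].copy(),1)
print("scale+index top0, y from 20 to -150 step 2"); ys=np.arange(.02,-.15,-.002)
a=prof("pics/top0.png","top",ys,(.026,.029,.032),.017).mean(0).astype(int)
print(list(zip((ys*1000).round().astype(int).tolist(),a.tolist())))
for f,n,y0 in (("top0","top",0),("side0","side",0),("t8","top",-.0992),("s8","side",-.0992)):
    ys=np.arange(.024,-.025,-.003); print(f,(ys*1000).round().astype(int))
    for x in (.022,.025,.028,.031,.034,.037,.040,.043): print(x,prof(f"pics/{f}.png",n,ys+y0,(x,),.02)[0])
```

```text
scale+index top0, y from 20 to -150 step 2
[(20, 97), (18, 96), (16, 94), (14, 97), (12, 145), (10, 225), (8, 251), (6, 250), (4, 247), (2, 231), (0, 204), (-2, 235), (-4, 247), (-6, 245), (-8, 239), (-10, 234), (-12, 247), (-14, 247), (-16, 244), (-18, 234), (-20, 225), (-22, 247), (-24, 247), (-26, 244), (-28, 238), (-30, 236), (-32, 247), (-34, 249), (-36, 247), (-38, 241), (-40, 237), (-42, 245), (-44, 248), (-46, 247), (-48, 236), (-50, 226), (-52, 242), (-54, 249), (-56, 246), (-58, 239), (-60, 236), (-62, 245), (-64, 249), (-66, 246), (-68, 240), (-70, 231), (-72, 247), (-74, 249), (-76, 246), (-78, 236), (-80, 230), (-82, 248), (-84, 248), (-86, 246), (-88, 237), (-90, 231), (-92, 247), (-94, 249), (-96, 246), (-98, 226), (-100, 209), (-102, 242), (-104, 249), (-106, 247), (-108, 242), (-110, 239), (-112, 247), (-114, 248), (-116, 198), (-118, 111), (-120, 129), (-122, 188), (-124, 179), (-126, 104), (-128, 118), (-130, 196), (-132, 247), (-134, 220), (-136, 126), (-138, 102), (-140, 105), (-142, 106), (-144, 106), (-146, 106), (-148, 106)]
top0 [ 24  21  18  15  12   9   6  
[... 1921 characters left out ...]
0 67 84 85 72 61 98]
s8 [ 24  21  18  15  12   9   6   3   0  -3  -6  -9 -12 -15 -18 -21 -24]
0.022 [ 85  78  85  90  87  86  84  90  99  96  96 105  98  80  57  45  87]
0.025 [165 166 165 165 165 165 166 163 158 137 129 150 146 128  82  55  84]
0.028 [158 158 158 157 157 157 157 144 126 120 117 118 123 127  80  58  86]
0.031 [146 154 129 125 148 150 143 153 156 137 118  99  93  90  61  58  95]
0.034 [143 154 127 123 150 143 122 144 155 137 128 125 112  94  72  75 101]
0.037 [134 143 124 127 148 128 104 111 113  96  92  92  89  80  64  69  89]
0.04 [107 121 123 124 124 127 121  80  55  44  44  46  49  49  45  48  55]
0.043 [109 123 127 126 124 129 120  78  52  43  44  46  46  46  46  44  44]
```

The scale ticks fit to within 0.5 mm. The index line is 122.9 mm from the home pointer and I've drawn 99.2 mm so far, so about 23.7 mm remain.

```bash
python3 -m pendant '[{"dx":-0.1,"dy":0,"dz":0,"roll":0},{"dx":-0.2,"dy":0,"dz":0,"roll":0},{"dx":-0.3,"dy":0,"dz":0,"roll":0},{"dx":-0.4,"dy":0,"dz":0,"roll":0},{"dx":-0.47,"dy":0,"dz":0,"roll":0},{"dx":-0.47,"dy":0,"dz":0,"roll":0},{"dx":-0.47,"dy":0,"dz":0,"roll":0},{"dx":-0.47,"dy":0,"dz":0,"roll":0},{"dx":-0.47,"dy":0,"dz":0,"roll":0}]'
cat > chk.py <<'E'
from h import *
b=g2w(.0635,-.125); move((*b,.0563,YAW+90))
for n in("top","side"): cv2.imwrite(f"pics/{n}9.png",viewer.read_camera(n))
def prof(f,n,ys,xs,z):
    im=cv2.cvtColor(cv2.imread(f),6)
    uv=np.array([[proj(n,(*g2w(x,y),z)) for y in ys] for x in xs],np.float32)
    return cv2.remap(im,uv[...,0].copy(),uv[...,1].copy(),1)
ys=np.arange(.015,-.050,-.003); print((ys*1000).round().astype(int))
for f,y0 in(("side0",0),("s8",-.0992),("side9",-.1229)):
    for x in(.06,.067): print(f,x,"z34",prof(f"pics/{f}.png","side",ys+y0,(x-.002,x,x+.002),.034).mean(0).astype(int))
ys=np.arange(.015,-.0151,-.0015); print((ys*1000).round(1))
for f,n in(("side9","side"),("top9","top")):
    for x in (.025,.028,.031,.034,.037,.04,.043): print(f,x,prof(f"pics/{f}.png",n,ys-.1229,(x,),.02)[0])
E
python3 chk.py
```

```text
clock: 20.6
eef_pos: [0.5796, -0.1308, 0.0563]
tool_rot: [0.758, 0.652, 0.001, -0.0]
force: [0.2, 2.9, 7.3]
gripper_width: 0.0356
gripper_force: 45.7
t 20.6 pos [ 0.5796 -0.1308  0.0563] head 81.41 gauge [ 0.065  -0.1244] w 0.0356
(np.float64(0.578001187150763), np.float64(-0.13122079300140732), 0.0563, 81.36) -> dx dy dz [-0.01 -0.03 -0.  ] roll 0.01
[ 15  12   9   6   3   0  -3  -6  -9 -12 -15 -18 -21 -24 -27 -30 -33 -36
 -39 -42 -45 -48]
side0 0.06 z34 [ 95  98  95  92  92  93  94  96  88  79  85  92  90  92 138 177 168 163
 167 171 174 174]
side0 0.067 z34 [192 191 157 124 114 105 109 113 113 107  77  52  47  44  44  43  40  38
  38  37  36  46]
s8 0.06 z34 [ 90  89  88  88  87  87  87  88  90  90  88  88  89  85  85 138 170 176
 167 158 155 154]
s8 0.067 z34 [178 181 180 165 149 126 120 119 123 118  94  87  87  83  74  54  45  43
  43  43  41  46]
side9 0.06 z34 [ 91  95  94  93  90  90  91  91  89  87  88  90  88  84  79 113 149 161
 140 103  99 105]
side9 0.067 z34 [134 167 170 159 134 122 116 116 115 112  99  89  89  78  61  50  45  45
  43  44  51  68]
[ 15.   13.5  12.   10
[... 717 characters left out ...]
126 127 128 122 110  99  88  74  61  48  47  46  45  45  46  48  48
  47  47  46]
top9 0.025 [178 179 181 182 167 132  79  73  76  87  71  51  46  41  42  43  46  53
  64  74  77]
top9 0.028 [157 154 167 175 173 136  93  62  58  53  38  39  45  47  47  46  51  63
  83  90  89]
top9 0.031 [164 156 158 177 172 152  90  58  52  40  33  34  38  41  41  41  41  55
  70  87  91]
top9 0.034 [144 130 159 176 157 120  69  58  48  37  35  35  34  36  38  39  42  51
  70  83  84]
top9 0.037 [86 84 92 84 82 70 59 49 42 38 37 49 63 77 74 71 63 60 66 78 83]
top9 0.04 [67 66 64 59 56 53 53 49 44 38 37 45 57 67 63 62 62 63 70 83 83]
top9 0.043 [61 57 55 54 55 55 55 56 53 47 36 34 37 38 37 38 43 50 68 80 84]
```

Run:
```python
from h import *
np.set_printoptions(linewidth=200)
for lab,p in(("index",(.028,-.1229,.0175)),("ptip",(.030,-.1229,.02)),("ptip s8",(.030,-.0992,.02)),("home",(.03,0,.02)),("headfoot front corner now",(.046,-.1439,.034))): print(lab,proj("side",(*g2w(*p[:2]),p[2])).round(1))
for f,(r,c) in (("side0",(266,306)),("s8",(266,306)),("side9",(266,306)),("side0",(242,312))):
    im=cv2.cvtColor(cv2.imread(f"pics/{f}.png"),6); print(f,"cols",c,"..")
    for k in range(r,r+18): print(k,im[k,c:c+26])
```

```text
index [314.6 277.6]
ptip [315.5 276.8]
ptip s8 [315.9 272.1]
home [317.5 254.1]
headfoot front corner now [321.8 276.4]
side0 cols 306 ..
266 [ 97  98  98  98  97  97  90 100 225 249 247 242 252 255  75  93  97 101  89  85 252 232 245  68  95 100]
267 [ 97  97  99  98  98  97  90 111 255 247 243 204 209 163  79  93  97 100  91 108 253 232 244  75  95  98]
268 [ 97 102 100  97  97  98  91 111 255 246 245 248 253 211  81  93  97 100  91 108 245 232 243  75  96  99]
269 [ 97 102  99  99  99  99  95 149 255 244 241 143 208 147  83  95  99  98  92 111 242 234 255  75  97 101]
270 [ 99 101 100  98 101  96  95 153 254 244 245 244 255 227  83  95 100  99  92 107 242 234 255  77  96 100]
271 [100 101  98  99 102  98  90 119 255 246 243 204 209 102  87  99 101  99  95 134 243 232 196  80  99  99]
272 [101 101 101 101 102  98 101 188 253 208 248 247 254 146  88  99 102  98  96 152 240 233 174  83  98 100]
273 [101 102  99 100 101  97 101 185 203 187 200 207 213 130  89  99 101  98  99 185 238 234 186  85  98 100]
274 [103 102 102 101 101  97 106 224 250 244 203 252 255 127  92 100 101  96  86 1
[... 6308 characters left out ...]
 95  94  73  51  46  48  49  49  62  62]
254 [ 97  92  93 163 211 211 208 210 185  68  47  50  54  67  53  91  89  88  73  35  37  39  42  40  41  55]
255 [ 97  92 103 228 253 251 250 229 172  65  74  31  35  42 118 211 204 164  59  39  43  42  43  42  41  58]
256 [ 95  90 100 232 253 247 207 178 182  67  80  32  32  37 119 209 201 125  31  39  44  45  44  46  58  54]
257 [ 96  89 100 228 252 248 250 227 183  67  80  83  77  50 181 240 234  97  28  41  42  43  41  41  57  52]
258 [ 96  87 112 255 250 245 179 177 140  66  81  87  78  56 216 239 240  93  27  39  39  40  36  36  36  51]
259 [ 96  87 111 255 248 248 248 226 124  68  81  84  80  80 187 237 239  83  77  42  92  88  87  86 101  98]
```

Run:
```python
from h import *
for z in(.018,.02,.022): print(z,[w2g(cast("side",(321.5-(i>0)*.5,r),z)).round(4).tolist() for i,r in enumerate((253.5,271.65,276.05))])
print("index line",w2g(cast("side",(314.7,277.0),.0175)))
im=cv2.cvtColor(cv2.imread("pics/side0.png"),6).astype(float)
# tick rows near index for local bias: scale lines at cols 317-318
print(im[250:282,317].astype(int)); print([ (y,proj("side",(*g2w(.034,y/1000),.0165)).round(2).tolist()) for y in(10,0,-50,-100,-110,-116,-130,-135)])
```

```text
0.018 [[0.0408, 0.0083], [0.0429, -0.0923], [0.0436, -0.1146]]
0.02 [[0.0408, 0.0044], [0.0429, -0.0958], [0.0437, -0.1181]]
0.022 [[0.0409, 0.0006], [0.043, -0.0993], [0.0437, -0.1215]]
index line [ 0.02799948 -0.1198467 ]
[ 95  90  76 222 211 251 247 248 245 248 245 246 248 205 248 118 242 204
 248 143 244 204 247 207 252 224 108 176  93 216 157 101]
[(10, [319.04, 253.59]), (0, [318.9, 255.28]), (-50, [318.18, 264.08]), (-100, [317.4, 273.51]), (-110, [317.24, 275.48]), (-116, [317.14, 276.68]), (-130, [316.91, 279.51]), (-135, [316.83, 280.53])]
```

The side view gives 122.5 mm of travel against the arm's 122.3 mm, so nothing slipped. One small correction of about 0.8 mm, then I'll hold and hand in.

```bash
python3 -m pendant '[{"dx":-0.015,"dy":0,"dz":0,"roll":0},{"dx":-0.015,"dy":0,"dz":0,"roll":0},{"dx":-0.015,"dy":0,"dz":0,"roll":0},{"dx":-0.015,"dy":0,"dz":0,"roll":0},{"dx":-0.015,"dy":0,"dz":0,"roll":0}]'; python3 -c "
from h import *
p=ctrl.get_obs()['eef_pos']; print(w2g(p), 'travel', w2g((.5983,-.01))[1]-w2g(p)[1])"
```

```text
clock: 21.2
eef_pos: [0.5795, -0.1311, 0.0563]
tool_rot: [0.758, 0.652, 0.001, -0.0]
force: [0.4, 3.2, 7.5]
gripper_width: 0.0354
gripper_force: 45.7
[ 0.06493507 -0.12463923] travel 0.12253378271359106
```

```bash
python3 -m pendant '[{"dx":-0.015,"dy":0,"dz":0,"roll":0},{"dx":-0.015,"dy":0,"dz":0,"roll":0},{"dx":-0.015,"dy":0,"dz":0,"roll":0},{"dx":-0.015,"dy":0,"dz":0,"roll":0},{"dx":-0.015,"dy":0,"dz":0,"roll":0}]'; python3 -c "
from h import *
from cell import close_job
o=ctrl.get_obs();p=o['eef_pos']; print('travel', w2g((.5983,-.01))[1]-w2g(p)[1],o['joint_vel'].round(3)); print(close_job())"
```

```text
clock: 21.7
eef_pos: [0.5794, -0.1318, 0.0563]
tool_rot: [0.758, 0.652, 0.001, -0.0]
force: [-0.2, 3.2, 7.6]
gripper_width: 0.0356
gripper_force: 45.7
travel 0.12326271958247646 [-0.    -0.001  0.     0.002  0.001 -0.     0.   ]
the job is handed in; nothing more can be done
None
```

I handed the job in at 21.7 s: the three chips are on the bench, the large scraper block is back beside the gauge, and the arm is held button-in, drawn out 123.3 mm against my estimate of 123 mm (good to about 1 mm) for the index line, though the gripper hid the pointer tip at the end.

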